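# Swap boards at the inspection rest and show the next one

### The arm

A 7-joint arm with a two-finger parallel gripper is mounted at the origin on the work surface. World frame = base frame: x ahead of the robot, y to its left, z up, the work surface at z = 0. Lengths are in m, angles in rad, forces in N, time in s.
With the tool pointing down it reaches from about 0.4 to 0.925 m from the base axis. Payload 4.1 kg.
Tool frame: the origin (TCP) lies at the very end of the fingers, on their centre line; the grasp point (between the pads) lies 19 mm behind it (grip_depth is the distance from the TCP to the grasp point, in m); z points along the fingers, y is the line along which they close (so a half turn about z gives the same grasp; the last joint's range is limited). The gripper opens to 85 mm and grips with 20 to 120 N. Pads are 22 mm wide; open, the fingers measure 114 mm over their backs; the gripper's body (76 mm by 85 mm) begins 54 mm behind the grasp point. The pads swing forward as they close: fully open they stand 13 mm farther back than shut.
Start: joints at [1.138, 0.398, 0.045, 1.537, -0.019, 1.207, -0.051], TCP at [0.213, -0.614, 0.231] pointing down, gripper open.
Joint ranges: [-2.82, 2.82], [-0.49, 2.23], [-1.37, 1.46], [0, 2.46], [-1.36, 4.5], [0.23, 2], [-2.94, 2.94]. Speed limits (rad/s): [2.57, 2.57, 3.14, 3.14, 3.14, 3.14, 3.14].

### API

Orientations are given as a 3x3 rotation matrix whose columns are the frame's x, y, z axes.
In Python, from cell import * gives the robot as it stands.
- The arm moves only by the tool jog_arm, never from a script. Its argument "targets" is a list that holds one entry, the list of rows, each a list of 7 numbers: the shift along the tool's x, y, z in cm, then the turn, a rotation vector about the tool's x, y, z in rad, then the opening, from 0 (shut) to 1 (fully open). A call has 1 to 10 rows; each row is the pose to reach, as a shift and turn from the pose commanded when the call began, along the tool's axes at that moment; what a row does not reach only later rows make up. A row lasts 1/12 s, in which the tool goes at most 41.7 mm and 7.16 degrees, less where a joint would pass 70% of its speed; a pose out of reach is approached as far as the arm can. A call with a gripper value outside its range is refused whole. The fingers move at their own pace and stop on an object; "grip_force" is the grip in N (left out, the last holds). Time passes only in rows, so rows that repeat a pose let the fingers close. It gives the time, the measured TCP pose, the force, the opening and the grip force at its end, in the units of the state.
- sense(): the state, without advancing time (a new reading comes with each control period).
- read_camera(name): name is "scene" or "top"; returns a dict with "pixels" (384x512x3 uint8, red, green, blue), "mtx" (3x3 intrinsics, pixels), "dist_coeffs" ([k1, k2, p1, p2, k3] as OpenCV has them; the pictures are not rectified), "R" (3x3) and "t" (3): a world point X has camera coordinates R X + t. Camera axes: x right, y down, z forward; pixel columns grow to the right and rows downward; lengths in m; the calibration is good to about 2 mm. A picture is of the moment at which its call begins. There is no depth.
- job_done(): hands the job in; it is judged then, once.
The state is a dict: "t": time; "joint_positions": joint angles; "joint_vel": joint speeds; "joint_torque": joint torques, N m; "eef_pos": TCP position; "tcp_rot": TCP orientation; "force": force on the tool from outside, world axes, zero at the start; "ft_torque": the same for the moment, N m; "width": finger opening in m; "finger_force": force on a finger pad.
Only numpy, scipy, OpenCV 4.12 (cv2) and the standard library are available. Lean on these libraries where they do the work, as an engineer would, in place of code of your own. Each camera call takes 0.05 s, during which the arm holds its last target. There are 200 camera calls.

### The job

Take the checked board (blue tab) off the sloping rest, lower it gently, upright, fully down into the rack's empty slot between the orange flags, and let it go. Then draw the board with the copper heat sink (yellow tab) up out of its slot and show it above the middle of the rest, component side up, leaned back halfway between upright and flat, its lower edge about 20 cm above the bench. Finish still holding it there, motionless; drop nothing, and leave the white-tab board and the other things alone.

Things in the scene. Friction and masses are not known exactly. Their poses are not given: they have to be found in the camera images.
- board_done: board in aluminium frame 100 x 80 high x 10 mm, 160 g; blue tab on the middle of its upper edge (30 wide, 10 thick, 40 tall; 120 over all). Starts on the rest, leaning back 40 degrees, lower edge on two lips, component side up and away from the robot, tab free all round. Origin: middle of the frame's lower edge; x out of the component side, y along width, z up through the tab
- board_next: board in aluminium frame 100 x 80 high x 10 mm, 160 g; yellow tab on the middle of its upper edge (30 wide, 10 thick, 40 tall; 120 over all). Copper heat sink 50 x 44 stands out 11 from the frame on the component side. Starts upright in a rack slot, component side away from the robot. Origin: middle of the frame's lower edge; x out of the component side, y along width, z up through the tab
- board_spare: board in aluminium frame 100 x 80 high x 10 mm, 160 g; white tab on the middle of its upper edge (30 wide, 10 thick, 40 tall; 120 over all). A bystander that stays upright in its slot, component side away from the robot. Origin: middle of the frame's lower edge; x out of the component side, y along width, z up through the tab
- board_done_tab (a point): point in the middle of the thickness and width of the blue tab, 103 mm above the frame's lower edge (17 mm below the tab's top); axes as the board
- board_next_tab (a point): the same point of the yellow tab; axes as the board
- board_next_mid (a point): middle of the frame of the board with the copper heat sink, 40 mm above its lower edge; axes as the board
- rack: fixed black rack, base 190 x 136 x 8 mm, three slots 60 apart along its x, each 15.6 wide and 110 long along its y; grey guides 45 above the base plate, flared mouths to 63 above the bench. Boards stand on the base plate, 8 above the bench. Origin: centre of the underside; x across the slots, y along them, z up
- slot_flag: two orange flags on the outer sides of the rack at both ends of the empty slot. Origin: the middle of that slot, on top of the rack's base plate (where the middle of the lower edge of a seated board comes to rest); x = across the slot, y = along it, z = up
- rest: fixed rest, steel base 130 x 120 mm, blue back plate leaning 40 degrees from upright, its top towards the robot, two steel lips at its foot; 80 high. Origin: on the bench, 12 nearer the robot than the base's middle; x away from the robot, where the slope faces, y along its width, z up
- rest_mid (a point): middle of the rest: where the middle of the frame of the board lies that starts there, about 53 mm above the bench; axes as the rest
- bottle: clear bottle with blue cap, 64 mm across, 200 mm tall, a bystander. Origin: centre of its underside
- tape_roll: copper-coloured roll of tape lying flat, 72 mm across, 18 mm high, a bystander between rack and rest. Origin: centre of its underside
- connector: metal connector, 26 mm square, 38 mm tall, a bystander. Origin: centre of its underside
- screwdriver: red-handled screwdriver lying down, 170 mm long, a bystander. Origin: under the tool, near its middle
- flux_jar: small amber jar with white lid, 48 mm across, 50 mm tall, a bystander. Origin: centre of its underside
There are look-alikes about, which are no part of the job. Leave any pink look-alike of the board_next alone. What is shaped like the rest but turquoise is not meant.

How it is judged:
By the outcome, as a careful person would: the job done as asked, in the order asked, and still so for the second after the job is handed in, while the arm keeps its last pose, push and grip.
It also fails if it takes over 61 s, if anything falls off the work surface, if the arm or the gripper's body presses on something with over 40 N, if the wrist force passes 120 N, or if a joint passes its speed limit or range.

## Working session

There is one attempt and no reset: what is moved stays moved. The work goes in short steps, Python scripts to look and compute and a tool call to move; the robot and the scene stay as the last step left them, time stands still between calls to the robot, and variables do not carry over. Pictures are saved under pics/ and viewed, at most 10 in all, crops included, and the job is handed in when it is done.

Besides the shell and the picture viewer there is one more tool, called after "Call:" as name(argument=value, ...), one argument or row to a line, values as JSON. jog_arm: Moves the arm, as the interface text tells. Its arguments: {"type":"object","properties":{"targets":{"type":"array"},"grip_force":{"type":"number"}},"required":["targets"]}

```bash
mkdir -p pics; ls
python3 - <<'E'
from cell import *
import cv2,numpy as np,pickle
d={}
for n in("scene","top"):
    c=read_camera(n);d[n]=c
    cv2.imwrite(f"pics/{n}0.png",cv2.resize(c["pixels"][:,:,::-1],(800,600),interpolation=cv2.INTER_CUBIC))
    print(n,(-c["R"].T@c["t"]).round(3),c["R"].round(3).tolist(),c["mtx"].round(1).tolist(),c["dist_coeffs"])
pickle.dump(d,open("cams0.pkl","wb"))
s=sense();print({k:np.round(v,3).tolist() for k,v in s.items()})
E
```

```text
pics
scene [ 0.976 -0.51   0.949] [[0.841, 0.541, -0.014], [0.42, -0.668, -0.614], [-0.341, 0.511, -0.789]] [[418.3, 0.0, 262.4], [0.0, 418.3, 189.5], [0.0, 0.0, 1.0]] [0.01955032 0.         0.         0.         0.        ]
top [0.466 0.025 1.012] [[0.024, -0.999, 0.024], [-0.988, -0.028, -0.149], [0.15, -0.02, -0.988]] [[352.6, 0.0, 252.3], [0.0, 352.6, 194.6], [0.0, 0.0, 1.0]] [-0.00171121  0.          0.          0.          0.        ]
{'t': 0.1, 'joint_positions': [1.138, 0.399, 0.045, 1.538, -0.019, 1.207, -0.051], 'joint_vel': [-0.002, -0.004, 0.002, -0.003, -0.001, 0.0, -0.001], 'joint_torque': [0.004, -47.626, 1.371, -25.495, 0.012, 0.005, 0.0], 'eef_pos': [0.213, -0.614, 0.23], 'tcp_rot': [[0.945, 0.328, -0.001], [0.328, -0.945, 0.002], [-0.0, -0.002, -1.0]], 'force': [-0.765, -0.447, -0.191], 'ft_torque': [-0.051, 0.009, 0.018], 'finger_force': 0.0, 'width': 0.085}
```

View pics/scene0.png

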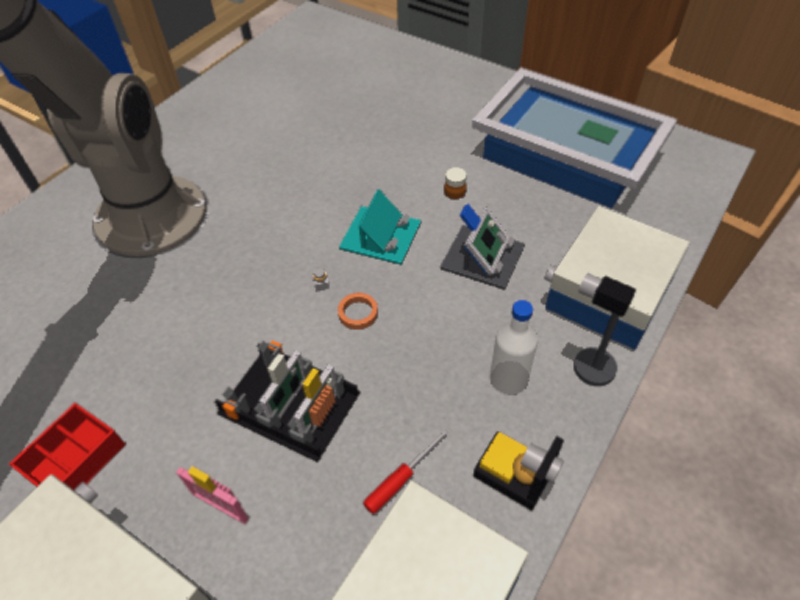

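View pics/top0.png

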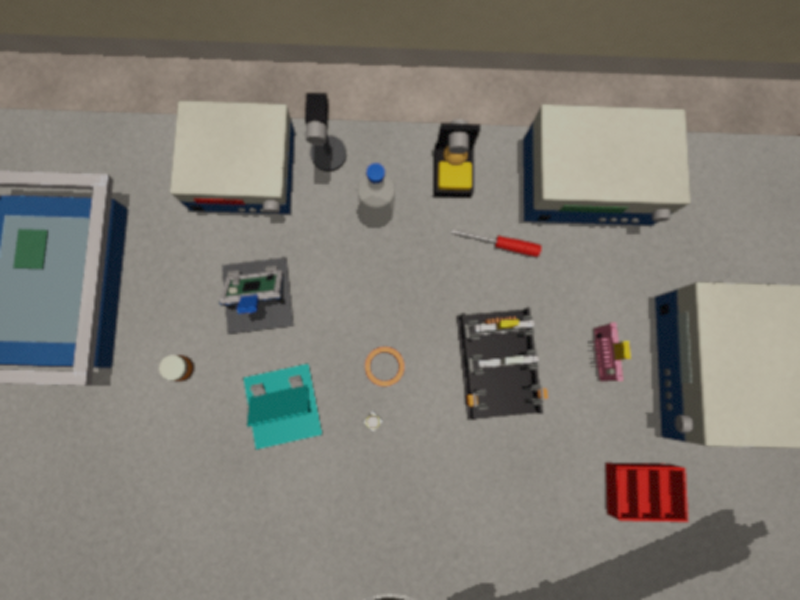

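The scene view shows the blue-tab board on the dark rest at about (485,240) in 800x600 pixels. The rack is at (290,395), with orange flags at (230,410) and (275,345), the yellow tab at (312,382) and the white tab at (278,370). In the top view the rest is at (257,295), with the blue tab at (248,304). The rack is at (503,365), with flags at (472,400) and (544,393) and the yellow tab at (509,324).

```bash
cat > h.py <<'E'
import cv2,numpy as np
def ray(c,p):
    q=cv2.undistortPoints(np.array([[p]],float),c["mtx"],np.array(c["dist_coeffs"],float))[0,0]
    d=c["R"].T@np.array([q[0],q[1],1]);return -c["R"].T@c["t"],d/np.linalg.norm(d)
def onz(c,p,z):
    o,d=ray(c,p);return o+d*(z-o[2])/d[2]
def tri(c1,p1,c2,p2):
    (a,u),(b,v)=ray(c1,p1),ray(c2,p2)
    s=np.linalg.lstsq(np.c_[u,-v],b-a,rcond=None)[0]
    return (a+u*s[0]+b+v*s[1])/2,np.linalg.norm(a+u*s[0]-b-v*s[1])
def proj(c,X):
    return cv2.projectPoints(np.array([X],float),cv2.Rodrigues(c["R"])[0],np.array(c["t"],float),c["mtx"],np.array(c["dist_coeffs"],float))[0][0,0]
def blobs(c,lo,hi,box,amin=8):
    """box in 800x600 pixels u0,v0,u1,v1"""
    m=cv2.inRange(cv2.cvtColor(c["pixels"],cv2.COLOR_RGB2HSV),np.array(lo),np.array(hi))
    b=(np.array(box)*.64).astype(int);k=np.zeros_like(m);k[b[1]:b[3],b[0]:b[2]]=255;m&=k
    n,l,s,ce=cv2.connectedComponentsWithStats(m)
    r=[]
    for i in range(1,n):
        if s[i,4]>=amin:
            cn=max(cv2.findContours((l==i).astype(np.uint8),0,1)[0],key=len)
            rc=cv2.minAreaRect(cn);r.append((int(s[i,4]),ce[i].round(2),cv2.boxPoints(rc).round(1).tolist()))
    return r
E
python3 - <<'E'
from h import *
import pickle
d=pickle.load(open("cams0.pkl","rb"));S,T=d["scene"],d["top"]
B=[(105,120,60),(125,255,255)];Y=[(20,120,100),(32,255,255)];O=[(3,150,120),(16,255,255)]
for n,c,lh,bx in[("blueS",S,B,(445,195,500,245)),("blueT",T,B,(225,280,280,325)),("yelS",S,Y,(295,360,335,405)),("yelT",T,Y,(490,310,535,340)),
 ("orS",S,O,(210,330,300,430)),("orT",T,O,(455,380,560,420)),("rackT",T,[(0,0,0),(180,255,55)],(440,290,570,440)),("rackS",S,[(0,0,0),(180,255,50)],(200,320,380,470)),
 ("restT",T,[(0,0,50),(180,60,95)],(205,245,310,345)),("whT",T,[(0,0,150),(180,50,255)],(470,345,545,375)),("bottle",T,B,(355,150,395,190))]:
    for b in blobs(c,*lh,bx): print(n,b)
def crop(c,b,k):
    b=(np.array(b)*.64).astype(int);return cv2.resize(c["pixels"][b[1]:b[3],b[0]:b[2],::-1],(k,k),interpolation=cv2.INTER_CUBIC)
a=np.vstack([np.hstack([crop(S,(430,185,530,285),300),crop(T,(208,245,308,345),300)]),np.hstack([crop(S,(210,325,370,485),300),crop(T,(440,295,570,425),300)])])
cv2.imwrite("pics/crops.png",a)
E
```

```text
blueS (121, array([300.53, 138.77]), [[292.3999938964844, 135.1999969482422], [299.29998779296875, 130.0], [308.6000061035156, 142.5], [301.79998779296875, 147.6999969482422]])
blueT (131, array([158.21, 194.79]), [[151.0, 189.0], [164.0, 189.0], [164.0, 200.0], [151.0, 200.0]])
yelS (95, array([197.99, 243.76]), [[191.89999389648438, 252.5], [196.39999389648438, 234.60000610351562], [203.39999389648438, 236.39999389648438], [198.89999389648438, 254.1999969482422]])
yelT (65, array([325.15, 206.37]), [[319.0, 204.0], [331.0, 204.0], [331.0, 209.0], [319.0, 209.0]])
orS (12, array([176. , 219.5]), [[172.89999389648438, 219.3000030517578], [173.39999389648438, 217.8000030517578], [179.10000610351562, 219.6999969482422], [178.60000610351562, 221.1999969482422]])
orS (38, array([146.29, 261.26]), [[143.0, 258.0], [149.0, 258.0], [149.0, 266.0], [143.0, 266.0]])
rackT (45, array([330.76, 200.47]), [[319.0, 201.0], [336.8999938964844, 197.60000610351562], [337.79998779296875, 202.10000610351562], [319.79998779296875, 205.5]])
rackT (174, array([297.3 , 226.28]), [[292.79998779296875, 202.1
[... 1614 characters left out ...]
17578, 213.60000610351562]])
restT (11, array([171.  , 176.36]), [[166.0, 177.0], [166.0, 175.0], [176.0, 175.0], [176.0, 177.0]])
restT (10, array([172.7, 191.4]), [[170.0, 191.0], [176.0, 191.0], [176.0, 192.0], [170.0, 192.0]])
whT (77, array([334.14, 229.68]), [[323.70001220703125, 228.39999389648438], [344.8999938964844, 226.89999389648438], [345.20001220703125, 230.60000610351562], [324.0, 232.10000610351562]])
whT (45, array([313.22, 231.76]), [[306.79998779296875, 230.6999969482422], [319.0, 229.5], [319.29998779296875, 232.89999389648438], [307.1000061035156, 234.10000610351562]])
bottle (107, array([239.96, 110.41]), [[235.0, 105.0], [245.0, 105.0], [245.0, 116.0], [235.0, 116.0]])
```

View pics/crops.png

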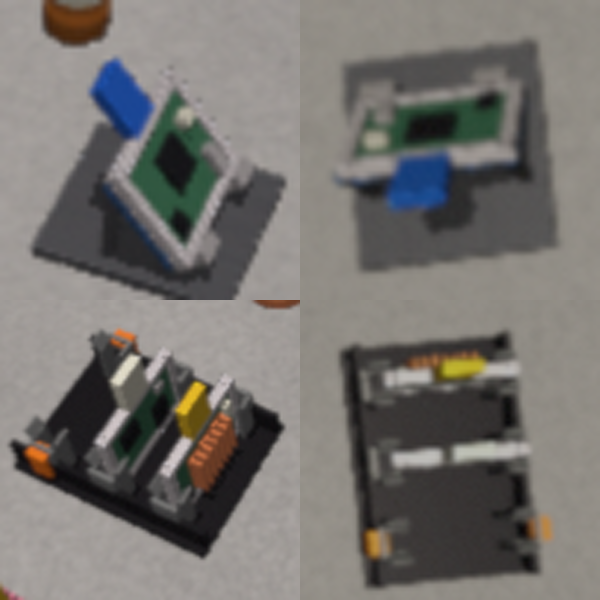

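Run:
```python
from h import *
import pickle
d=pickle.load(open("cams0.pkl","rb"));S,T=d["scene"],d["top"]
np.set_printoptions(precision=4,suppress=True)
for b in blobs(T,(5,70,90),(25,255,255),(455,380,560,420),4): print("orT",b)
for b in blobs(S,(0,0,120),(40,50,255),(260,350,292,392),4): print("whS",b)
for b in blobs(S,(3,120,90),(18,255,255),(210,330,300,430),4): print("orS",b)
for n,p,q in[("blue",(300.5,138.8),(158.2,194.8)),("yel",(198,243.8),(325.2,206.4))]: print(n,tri(S,p,T,q))
# base outlines (z .008): rack scene corners, rack top corners
for n,c,ps,z in[("rackS",S,[(204.7,294),(230.2,250.5),(138.4,260.7)],.008),
 ("rackT",T,[(281.6+(u)/3.61,188.8+(v-300)/3.61) for u,v in[(345,350),(508,337),(540,572),(370,585)]],.008),
 ("restT",T,[(133.1+(u-300)/4.69,156.8+v/4.69) for u,v in[(343,64),(538,41),(557,247),(362,271)]],.004),
 ("restS",S,[(275.2+u/4.69,118.4+v/4.69) for u,v in[(32,250),(238,310),(287,180),(102,124)]],.004)]:
    W=np.array([onz(c,p,z) for p in ps]);print(n,W[:,:2].tolist().__repr__() and W[:,:2].round(4).tolist(),"mid",((W[0]+W[2])/2).round(4),[round(float(np.linalg.norm(W[i]-W[i-1])),4) for i in range(len(W))])
for n,p,z in[("blue top",(158.2,194.8),.11),("bottle cap",(240,110.4),.2),("tape",(384*.64,367*.64),.01),("flux",(173*.64,367*.64),.05)]: print(n,onz(T,p,z))
```

```text
orT (40, array([347.3 , 251.28]), [[344.0, 248.0], [350.0, 248.0], [350.0, 255.0], [344.0, 255.0]])
orT (45, array([301.78, 255.62]), [[299.0, 252.0], [306.0, 252.0], [306.0, 259.0], [299.0, 259.0]])
whS (75, array([177.48, 230.28]), [[169.1999969482422, 234.0], [182.8000030517578, 221.60000610351562], [186.5, 225.60000610351562], [172.89999389648438, 238.0]])
whS (4, array([183.25, 233.5 ]), [[182.39999389648438, 232.1999969482422], [183.0, 232.0], [184.0, 235.0], [183.39999389648438, 235.1999969482422]])
whS (8, array([175.62, 245.62]), [[174.0, 245.0], [177.0, 245.0], [177.0, 247.0], [174.0, 247.0]])
orS (16, array([176.31, 219.56]), [[172.8000030517578, 219.60000610351562], [173.5, 217.5], [179.5, 219.5], [178.8000030517578, 221.60000610351562]])
orS (7, array([173.29, 222.29]), [[171.39999389648438, 222.1999969482422], [172.0, 221.0], [175.1999969482422, 222.60000610351562], [174.60000610351562, 223.8000030517578]])
orS (4, array([148.5, 256.5]), [[147.0, 256.0], [147.1999969482422, 255.60000610351562], [150.0, 257.0], [149.8000030517578, 257.3999938964844]])
orS (58, array([146
[... 184 characters left out ...]
 0.1162]), np.float64(0.0007471926910478752))
rackS [[0.623, -0.2399], [0.6059, -0.111], [0.4267, -0.2586]] mid [ 0.5248 -0.2492  0.008 ] [0.1973, 0.1301, 0.2322]
rackT [[0.6046, -0.3579], [0.6189, -0.4909], [0.433, -0.5073], [0.42, -0.3723]] mid [ 0.5188 -0.4326  0.008 ] [0.1852, 0.1337, 0.1865, 0.1357]
restT [[0.6805, 0.3252], [0.6987, 0.206], [0.5705, 0.1876], [0.5526, 0.3047]] mid [0.6255 0.2564 0.004 ] [0.1295, 0.1206, 0.1295, 0.1185]
restS [[0.58, 0.1892], [0.7122, 0.2149], [0.6892, 0.3276], [0.5627, 0.3079]] mid [0.6346 0.2584 0.004 ] [0.1199, 0.1346, 0.115, 0.128]
blue top [0.5952 0.2485 0.11  ]
bottle cap [0.7937 0.0431 0.2   ]
tape [0.5022 0.0201 0.01  ]
flux [0.4915 0.3832 0.05  ]
```

Run:
```python
from h import *
import pickle
d=pickle.load(open("cams0.pkl","rb"));S,T=d["scene"],d["top"]
np.set_printoptions(precision=4,suppress=True)
def crn(c,box,k,pts,off,z):
    b=(np.array(box)*.64).astype(int);s=k/(b[2]-b[0])
    p=np.array([((u-off[0]+.5)/s-.5+b[0],(v-off[1]+.5)/s-.5+b[1]) for u,v in pts],np.float32)
    W=np.array([onz(c,q,z) for q in p]);return p,W
for n,a in dict(rackS=(S,(210,325,370,485),300,[(208,555),(284,425),(13,455)],(0,300),.004),
 rackT=(T,(440,295,570,425),300,[(345,350),(508,337),(540,572),(370,585)],(300,300),.008),
 restT=(T,(208,245,308,345),300,[(343,64),(538,41),(557,247),(362,271)],(300,0),.004),
 restS=(S,(430,185,530,285),300,[(32,250),(238,310),(287,180),(102,124)],(0,0),.004)).items():
    p,W=crn(*a);e=np.diff(W,axis=0)
    print(n,W[:,:2].round(4).tolist(),"mid",(W[0]+W[2])/2,"len",np.linalg.norm(e,axis=1),"ang",np.degrees(np.arctan2(e[:,1],e[:,0]))%90)
for n,p,q in[("flagR(-y)",(146.8,262.1),(347.3,251.3)),("flagL",(175.5,220.2),(301.8,255.6)),("white",(177.5,230.3),(313.2,231.8)),("yel",(198,243.8),(325.2,206.4)),("white?",(177.5,230.3),(334.1,229.7))]: print(n,tri(S,p,T,q))
print("yel onz .128",onz(T,(325.2,206.4),.125),onz(T,(334.1,229.7),.125),onz(T,(313.2,231.8),.088))
```

```text
rackS [[0.6215, -0.2399], [0.6038, -0.1085], [0.423, -0.2572]] mid [ 0.5222 -0.2486  0.004 ] len [0.1326 0.2342] ang [ 7.6377 39.443 ]
rackT [[0.6013, -0.1136], [0.6154, -0.2444], [0.431, -0.2673], [0.418, -0.1343]] mid [ 0.5162 -0.1904  0.008 ] len [0.1316 0.1859 0.1336] ang [6.1574 7.0634 5.5889]
restT [[0.684, 0.3269], [0.7022, 0.2075], [0.5738, 0.1891], [0.5559, 0.3063]] mid [0.6289 0.258  0.004 ] len [0.1207 0.1297 0.1186] ang [8.6708 8.1747 8.661 ]
restS [[0.577, 0.1908], [0.7095, 0.2166], [0.6863, 0.3296], [0.5595, 0.3098]] mid [0.6316 0.2602 0.004 ] len [0.135  0.1154 0.1283] ang [10.9977 11.5951  8.8573]
flagR(-y) (array([ 0.4639, -0.2591,  0.0385]), np.float64(0.0014736264051395064))
flagL (array([ 0.4496, -0.1318,  0.0491]), np.float64(0.002015082668387001))
white (array([ 0.5051, -0.1624,  0.0907]), np.float64(0.019064070621701453))
yel (array([ 0.5759, -0.1818,  0.1162]), np.float64(0.0007471926910478752))
white? (array([ 0.5205, -0.1929,  0.1407]), np.float64(0.013394593049669187))
yel onz .128 [ 0.5751 -0.1795  0.125 ] [ 0.5166 -0.2017  0.125 ] [ 0.5118 -0.156   0.088 ]
```

```bash
cat >> h.py <<'E'
from scipy.spatial.transform import Rotation as Ro
def Rb(yaw,lean): # board frame; lean back (top towards robot), deg
    return Ro.from_euler("ZY",[yaw,-lean],degrees=True).as_matrix()
def Rt(yaw,lean):
    b=Rb(yaw,lean);return np.c_[b[:,1],b[:,0],-b[:,2]]
def go(s,p,R):
    """shift cm + rotvec in tool axes, from state s to TCP p,R"""
    A=np.array(s["tcp_rot"]);d=A.T@(np.array(p)-s["eef_pos"])*100
    return d.round(2).tolist(),Ro.from_matrix(A.T@R).as_rotvec().round(3).tolist()
def tcp(tab,R,back=0): return np.array(tab)+R[:,2]*(.019-back)
E
python3 - <<'E'
from cell import *
from h import *
s=sense()
print(go(s,(.45,-.12,.36),Rt(8.6,0)))
E
```

```text
([38.58, -38.88, -12.9], [-0.002, -0.001, -1.387])
```

Call:
jog_arm(
  targets=[
    [[5,-5,-4,0,0,-0.12,0.5],[8,-8,-6,0,0,-0.24,0.5],[11,-11,-8,0,0,-0.36,0.5],[14,-14,-10,0,0,-0.48,0.5],[17,-17,-12.5,0,0,-0.6,0.5],[20,-20,-12.9,0,0,-0.72,0.5],[23,-23,-12.9,0,0,-0.84,0.5],[26,-26,-12.9,0,0,-0.96,0.5],[29,-29,-12.9,0,0,-1.08,0.5],[32,-32,-12.9,0,0,-1.2,0.5]],
  ],
)

```text
t: 0.93
eef_pos: [0.3835, -0.2613, 0.3581]
tcp_rot: [[0.031, 1.0, 0.0], [1.0, -0.031, -0.001], [-0.001, 0.0, -1.0]]
force: [1.2, 0.4, -0.0]
width: 0.0431
finger_force: 0.0
```

Run:
```python
from cell import *
from h import *
s=sense();print(s["t"],s["eef_pos"],s["joint_positions"])
b=Rb(8.6,40);P=np.array([.5955,.2527,.098])+b[:,2]*.003;R=Rt(8.6,40)
print(go(s,tcp(P,R,.12),R), tcp(P,R,.12))
```

```text
0.9333 [ 0.38349841 -0.26134305  0.35810678] [ 0.82961847 -0.00775526 -0.3204093   1.75397966 -0.00198159  1.3942515
  0.47818712]
([50.85, 12.99, 18.01], [-0.696, 0.064, -0.174]) [0.52940172 0.24270358 0.17766862]
```

Call:
jog_arm(
  targets=[
    [[4,1,0,-0.05,0,-0.02,0.5],[8,2,0.5,-0.1,0.01,-0.03,0.5],[12,3,1.5,-0.15,0.015,-0.04,0.5],[16,4,3,-0.22,0.02,-0.06,0.5],[20,5,4.5,-0.28,0.025,-0.07,0.5],[24,6,6,-0.34,0.03,-0.08,0.5],[28,7,7.5,-0.4,0.035,-0.1,0.5],[32,8,9,-0.46,0.04,-0.12,0.5],[36,9,10.5,-0.52,0.05,-0.13,0.5],[40,10.2,12,-0.58,0.055,-0.145,0.5]],
  ],
)

```text
t: 1.77
eef_pos: [0.4944, 0.1196, 0.2428]
tcp_rot: [[-0.117, 0.829, 0.548], [0.993, 0.091, 0.073], [0.011, 0.552, -0.834]]
force: [1.4, -0.7, -0.3]
width: 0.0431
finger_force: 0.0
```

Run:
```python
from cell import *
from h import *
s=sense();print(s["t"],s["eef_pos"],s["joint_positions"].round(2))
b=Rb(8.6,40);P=np.array([.5955,.2527,.098])+b[:,2]*.003;R=Rt(8.6,40)
print(go(s,tcp(P,R,.10),R), tcp(P,R,.10))
```

```text
1.7667 [0.49435687 0.11963813 0.2428415 ] [ 0.63 -0.22 -0.91  2.26 -0.17  0.44 -0.07]
([11.77, 0.65, 10.24], [-0.113, 0.011, -0.033]) [0.54211293 0.24462596 0.16234773]
```

Call:
jog_arm(
  targets=[
    [[3.5,0.2,2.5,-0.03,0,-0.01,0.5],[6.5,0.3,5,-0.06,0,-0.02,0.5],[9,0.5,7.5,-0.09,0.01,-0.03,0.5],[11,0.6,9.5,-0.11,0.01,-0.033,0.5],[11.8,0.65,10.2,-0.113,0.011,-0.033,0.5],[11.8,0.65,10.2,-0.113,0.011,-0.033,0.5]],
  ],
)

```text
t: 2.27
eef_pos: [0.512, 0.1644, 0.1874]
tcp_rot: [[-0.121, 0.8, 0.588], [0.992, 0.119, 0.043], [-0.036, 0.589, -0.808]]
force: [0.3, -1.4, -0.4]
width: 0.043
finger_force: 0.0
```

Run:
```python
from cell import *
from h import *
s=sense();print(s["t"],s["eef_pos"],s["joint_positions"].round(2))
b=Rb(8.6,40);P=np.array([.5955,.2527,.098])+b[:,2]*.003;R=Rt(8.6,40)
print(go(s,tcp(P,R,0),R))
O=P-.103*b[:,2];out=[]
for n in("scene","top"):
    c=read_camera(n);cx=proj(c,P);im=c["pixels"][:,:,::-1];u,v=(cx-32).astype(int)
    k=cv2.resize(im[v:v+64,u:u+64],(400,400),interpolation=cv2.INTER_CUBIC)
    for hx in(-.005,.005):
        for poly in([(-.015,.08),(.015,.08),(.015,.12),(-.015,.12)],[(-.05,0),(.05,0),(.05,.08),(-.05,.08)]):
            q=np.array([(proj(c,O+b@np.array([hx,y,z]))-(u,v)+.5)*400/64-.5 for y,z in poly])
            cv2.polylines(k,[q.round().astype(np.int32)],True,(0,0,255) if hx>0 else (0,255,255),1)
    out.append(k)
cv2.imwrite("pics/pre.png",np.hstack(out))
```

```text
2.2667 [0.51201126 0.16436754 0.187399  ] [ 0.76  0.02 -1.31  2.3   0.85  0.39 -1.14]
([8.15, 2.57, 14.1], [-0.069, 0.046, -0.001])
```

View pics/pre.png

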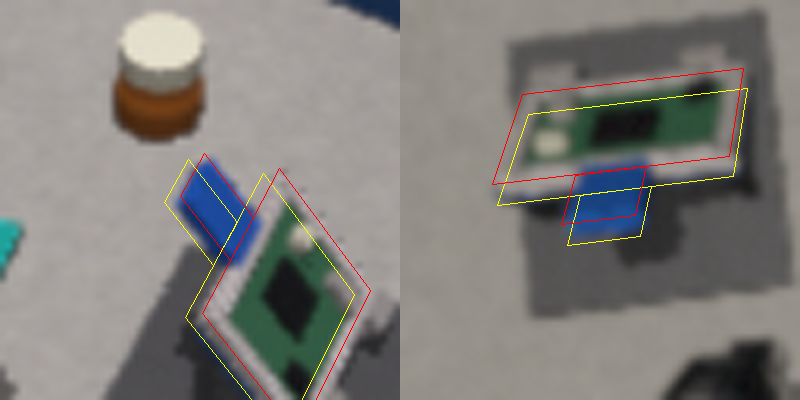

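The left (scene) half shows the predicted tab outline about 3 mm up-left of the blue tab at (220,212). In the right (top) half the prediction sits about 2-3 mm nearer the robot than the real tab at (608,200). So the tab is really slightly further out. Joint 3 is close to its limit, so I'll move outwards while keeping high.

Run:
```python
from cell import *
from h import *
s=sense()
R=Rt(8.6,40)
print(go(s,(.62,.10,.30),Rt(8.6,0)),go(s,(.62,.25,.20),R))
```

```text
([-8.24, 14.62, -3.15], [0.625, 0.04, -0.013]) ([6.97, 10.58, 5.64], [-0.073, 0.042, 0.001])
```

Call:
jog_arm(
  targets=[
    [[-1,2.5,-1.5,0.07,0,0,0.5],[-2,5,-3,0.15,0.01,0,0.5],[-3.5,7.5,-4,0.24,0.01,0,0.5],[-5,10,-4,0.33,0.02,0,0.5],[-6.5,12.5,-3.5,0.43,0.03,0,0.5],[-7.5,14,-3.2,0.53,0.04,0,0.5],[-8.2,14.6,-3.1,0.625,0.04,-0.01,0.5],[-8.2,14.6,-3.1,0.625,0.04,-0.01,0.5]],
  ],
)

```text
t: 3.03
eef_pos: [0.6259, 0.0955, 0.3009]
tcp_rot: [[-0.137, 0.991, -0.002], [0.991, 0.137, 0.007], [0.007, -0.001, -1.0]]
force: [0.5, -1.1, -0.1]
width: 0.0425
finger_force: 0.0
```

Run:
```python
from cell import *
from h import *
s=sense();print(s["eef_pos"],s["joint_positions"].round(2))
print(go(s,(.62,.25,.22),Rt(8.6,40)),go(s,(.66,.0,.30),Rt(8.6,0)))
```

```text
[0.62589214 0.09552875 0.30093033] [ 0.54  0.53 -1.13  1.46  0.47  1.45 -0.45]
([15.32, 1.55, 8.2], [-0.699, -0.003, -0.014]) ([-9.93, 2.07, 0.02], [-0.001, -0.007, -0.012])
```

Call:
jog_arm(
  targets=[
    [[-2.5,-2.7,-1,0,0,0,0.5],[-5,-5.4,-2,0,0,0,0.5],[-7.5,-8.1,-3,0,0,0,0.5],[-10,-10.8,-4,0,0,0,0.5],[-12.5,-13.5,-5,0,0,0,0.5],[-15,-16.2,-6,0,0,0,0.5],[-18,-18.5,-6,0,0,0,0.5],[-20.5,-20,-6,0,0,0,0.5],[-23,-20,-6,0,0,0,0.5],[-26,-20,-6,0,0,0,0.5]],
  ],
)

```text
t: 3.87
eef_pos: [0.459, -0.1865, 0.362]
tcp_rot: [[-0.144, 0.99, 0.005], [0.99, 0.144, -0.0], [-0.001, 0.005, -1.0]]
force: [0.5, 0.5, 0.5]
width: 0.0426
finger_force: 0.0
```

Run:
```python
from cell import *
from h import *
s=sense();print(s["eef_pos"],s["joint_positions"].round(2))
print(go(s,(.80,-.2,.38),Rt(8.6,0)))
```

```text
[ 0.45898267 -0.18654415  0.36202351] [ 1.42  0.14 -1.23  1.67  0.13  1.42  0.32]
([-6.24, 33.56, -1.64], [0.005, 0.001, -0.006])
```

Call:
jog_arm(
  targets=[
    [[-0.5,3.5,0,0,0,0,0.5],[-1,7,0,0,0,0,0.5],[-2,10.5,0,0,0,0,0.5],[-3,14,0,0,0,0,0.5],[-4,17.5,0,0,0,0,0.5],[-5,21,-0.5,0,0,0,0.5],[-6,24.5,-1,0,0,0,0.5],[-6,28,-1.5,0,0,0,0.5],[-6,31.5,-1.6,0,0,0,0.5],[-4,34,-1.6,0,0,0,0.5]],
  ],
)

```text
t: 4.7
eef_pos: [0.804, -0.1809, 0.3772]
tcp_rot: [[-0.141, 0.99, 0.005], [0.99, 0.141, 0.003], [0.002, 0.005, -1.0]]
force: [0.8, -0.9, 0.0]
width: 0.0432
finger_force: 0.0
```

Run:
```python
from cell import *
from h import *
s=sense();print(s["eef_pos"],s["joint_positions"].round(2))
print(go(s,(.77,.32,.38),Rt(8.6,0)))
```

```text
[ 0.8040462  -0.18093167  0.37718939] [ 0.49  0.83 -0.96  0.67  0.68  1.83  0.07]
([50.07, 3.7, -0.16], [0.005, -0.002, -0.008])
```

Call:
jog_arm(
  targets=[
    [[4,0.8,0,0,0,0,0.5],[8,1.5,0,0,0,0,0.5],[12,2.2,0,0,0,0,0.5],[16,2.8,0,0,0,0,0.5],[20,3.2,0,0,0,0,0.5],[24,3.5,0,0,0,0,0.5],[28,3.6,0,0,0,0,0.5],[32,3.7,0,0,0,0,0.5],[36,3.7,0,0,0,0,0.5],[40,3.7,0,0,0,0,0.5]],
  ],
)

```text
t: 5.53
eef_pos: [0.7802, 0.2259, 0.3792]
tcp_rot: [[-0.148, 0.989, 0.003], [0.989, 0.148, 0.004], [0.004, 0.003, -1.0]]
force: [0.3, 0.0, 0.1]
width: 0.0426
finger_force: 0.0
```

Run:
```python
from cell import *
from h import *
s=sense();print(s["eef_pos"],s["joint_positions"].round(2))
print(go(s,(.70,.27,.26),Rt(8.6,40)))
```

```text
[0.78022339 0.22590369 0.37923981] [ 0.01  0.81 -0.98  0.72  0.67  1.82 -0.44]
([5.5, -7.32, 11.92], [-0.695, -0.003, -0.003])
```

Call:
jog_arm(
  targets=[
    [[1,-1,2,-0.1,0,0,0.5],[2,-2,4,-0.2,0,0,0.5],[3,-3.5,6,-0.3,0,0,0.5],[4,-5,8,-0.4,0,0,0.5],[5,-6.5,10,-0.5,0,0,0.5],[5.5,-7.3,11.5,-0.6,0,0,0.5],[5.5,-7.3,11.9,-0.695,0,0,0.5],[5.5,-7.3,11.9,-0.695,0,0,0.5]],
  ],
)

```text
t: 6.2
eef_pos: [0.6936, 0.2653, 0.2519]
tcp_rot: [[-0.148, 0.763, 0.629], [0.989, 0.12, 0.087], [-0.009, 0.635, -0.772]]
force: [-0.8, -0.6, -1.0]
width: 0.0431
finger_force: 0.0
```

Run:
```python
from cell import *
from h import *
s=sense();print(s["eef_pos"],s["joint_positions"].round(2))
b=Rb(8.6,40);P=np.array([.5955,.2527,.098])+b[:,2]*.003+[.003,-.0005,-.001];R=Rt(8.6,40)
for bk in(.06,0):print(go(s,tcp(P,R,bk),R),tcp(P,R,bk))
```

```text
[0.69357692 0.26530273 0.25193807] [ 0.23  0.37 -0.94  1.86  1.07  0.66 -1.18]
([0.22, -17.3, 1.47], [-0.01, 0.008, 0.005]) [0.57053534 0.24797074 0.13070596]
([0.27, -17.24, 7.47], [-0.01, 0.008, 0.005]) [0.60866897 0.25373791 0.08474329]
```

Call:
jog_arm(
  targets=[
    [[0.1,-2.5,0,0,0,0,0.5],[0.1,-5,0,0,0,0,0.5],[0.1,-7.5,0,-0.01,0.01,0,0.5],[0.2,-10,0,-0.01,0.01,0,0.5],[0.2,-12.5,0.3,-0.01,0.01,0,0.5],[0.2,-15,0.8,-0.01,0.01,0,0.5],[0.2,-17,1.4,-0.01,0.01,0,0.5],[0.2,-17.2,1.4,-0.01,0.01,0,0.5],[0.2,-17.2,1.4,-0.01,0.01,0,0.5]],
  ],
)

```text
t: 6.95
eef_pos: [0.5817, 0.2523, 0.1386]
tcp_rot: [[-0.148, 0.751, 0.643], [0.989, 0.108, 0.102], [0.007, 0.651, -0.759]]
force: [-0.1, -0.4, 0.6]
width: 0.0425
finger_force: 0.0
```

Run:
```python
from cell import *
from h import *
s=sense();print(s["eef_pos"],s["joint_positions"].round(2))
b=Rb(8.6,40);P=np.array([.5955,.2527,.098])+b[:,2]*.003+[.002,-.001,-.001];R=Rt(8.6,40)
for bk in(.06,0):print(go(s,tcp(P,R,bk),R),tcp(P,R,bk))
```

```text
[0.58166025 0.25228413 0.13857387] [ 0.1   0.32 -0.84  2.21  1.55  0.54 -1.83]
([-0.3, -1.48, -0.23], [0.011, -0.004, -0.005]) [0.56953534 0.24747074 0.13070596]
([-0.33, -1.54, 5.77], [0.011, -0.004, -0.005]) [0.60766897 0.25323791 0.08474329]
```

Call:
jog_arm(
  targets=[
    [[-0.2,-0.9,-0.3,0.01,0,0,0.5],[-0.3,-1.5,-0.3,0.01,0,0,0.5],[-0.3,-1.5,-0.3,0.01,0,0,0.5],[-0.3,-1.5,0.5,0.01,0,0,0.5]],
  ],
)

```text
t: 7.28
eef_pos: [0.5738, 0.2485, 0.1265]
tcp_rot: [[-0.149, 0.756, 0.638], [0.989, 0.109, 0.102], [0.008, 0.646, -0.763]]
force: [0.7, 0.6, -0.0]
width: 0.0427
finger_force: 0.0
```

Run:
```python
from cell import *
from h import *
s=sense();print(s["eef_pos"],s["joint_positions"].round(2))
b=Rb(8.6,40);P=np.array([.5955,.2527,.098])+b[:,2]*.003+[.002,-.001,-.001];R=Rt(8.6,40)
for bk in(.02,0):print(go(s,tcp(P,R,bk),R),tcp(P,R,bk))
```

```text
[0.57377091 0.24850231 0.12652546] [ 0.1   0.34 -0.84  2.23  1.59  0.54 -1.88]
([-0.06, -0.08, 3.4], [0.004, -0.005, -0.005]) [0.59495776 0.25131552 0.10006418]
([-0.07, -0.09, 5.4], [0.004, -0.005, -0.005]) [0.60766897 0.25323791 0.08474329]
```

Call:
jog_arm(
  targets=[
    [[0,-0.1,1,0,0,0,0.5],[0,-0.1,2,0,0,0,0.5],[0,-0.1,3,0,0,0,0.5],[0,-0.1,4,0,0,0,0.5],[0,-0.1,4.8,0,0,0,0.5],[0,-0.1,5.2,0,0,0,0.5],[0,-0.1,5.2,0,0,0,0.5],[0,-0.1,5.2,0,0,0,0.5]],
  ],
)

```text
t: 7.95
eef_pos: [0.6049, 0.2533, 0.0839]
tcp_rot: [[-0.149, 0.758, 0.635], [0.989, 0.109, 0.102], [0.008, 0.643, -0.766]]
force: [0.5, 0.5, 0.7]
width: 0.0427
finger_force: 0.0
```

Run:
```python
from cell import *
from h import *
s=sense();print(s["eef_pos"],s["force"],s["joint_positions"].round(2))
A=s["tcp_rot"];p=s["eef_pos"];out=[]
for n in("scene","top"):
    c=read_camera(n);cx=proj(c,p);im=c["pixels"][:,:,::-1];u,v=(cx-32).astype(int)
    k=cv2.resize(im[v:v+64,u:u+64],(400,400),interpolation=cv2.INTER_CUBIC)
    for z in(-.019,0):
        q=[((proj(c,p+A@np.array([0,y,z]))-(u,v)+.5)*400/64-.5).round().astype(int).tolist() for y in(-.02,0,.02)]
        for w in q: cv2.circle(k,w,3,(0,0,255) if z else (0,255,255),-1)
    out.append(k)
cv2.imwrite("pics/grasp.png",np.hstack(out))
```

```text
[0.60487215 0.25329955 0.0838697 ] [0.46336761 0.48430924 0.67682234] [ 0.07  0.48 -0.8   2.19  1.76  0.59 -1.98]
```

View pics/grasp.png

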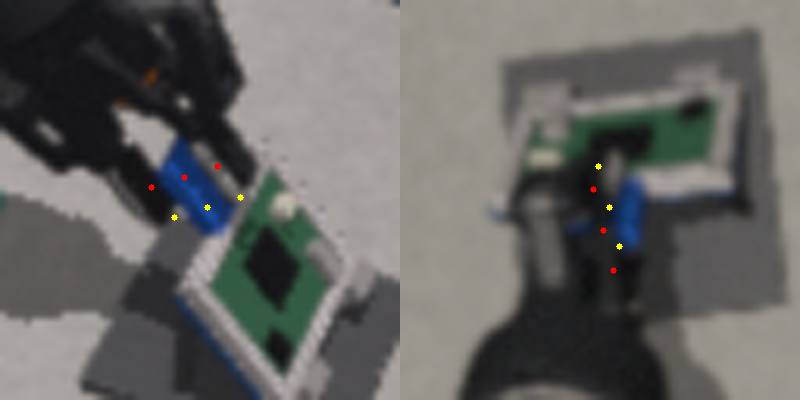

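The fingers straddle the blue tab. In the left (scene) half the grasp point projects to (184,177), which is the tab's middle. Closing now.

Call:
jog_arm(
  targets=[
    [[0,0,0,0,0,0,0.3],[0,0,0,0,0,0,0.2],[0,0,0,0,0,0,0.1],[0,0,0,0,0,0,0.0],[0,0,0,0,0,0,0.0],[0,0,0,0,0,0,0.0],[0,0,0,0,0,0,0.0]],
  ],
  grip_force=40,
)

```text
t: 8.63
eef_pos: [0.6082, 0.2539, 0.0874]
tcp_rot: [[-0.15, 0.752, 0.642], [0.989, 0.11, 0.102], [0.006, 0.65, -0.76]]
force: [3.1, -0.1, 4.8]
width: 0.0094
finger_force: 39.3
```

Run:
```python
from cell import *
from h import *
s=sense();print(s["eef_pos"],s["force"],s["width"],s["finger_force"])
A=s["tcp_rot"]
print("world up 10cm in tool",A.T@[0,0,10], "out along xb", A.T@[.1*100*.7,0,7])
```

```text
[0.60816445 0.25388698 0.08736774] [ 3.05425684 -0.1256994   4.77359336] 0.009393602127578013 39.32969570159912
world up 10cm in tool [ 0.0577291   6.49555541 -7.60292229] out along xb [-1.00743453  9.81298411 -0.83091422]
```

Call:
jog_arm(
  targets=[
    [[0,0.5,-0.1,0,0,0,0],[0,0.7,-0.6,0,0,0,0],[0,1.0,-1.2,0,0,0,0],[0,1.5,-2,0,0,0,0],[0,2.5,-3.2,0,0,0,0],[0,3.8,-4.8,0,0,0,0],[0,5.5,-6.8,0,0,0,0],[0,7.2,-8.8,0,0,0,0],[0,8.9,-10.8,0,0,0,0],[0,10.2,-12.3,0,0,0,0]],
  ],
)

```text
t: 9.47
eef_pos: [0.6028, 0.2524, 0.2448]
tcp_rot: [[-0.15, 0.758, 0.635], [0.989, 0.11, 0.103], [0.008, 0.643, -0.766]]
force: [0.1, 0.5, -1.3]
width: 0.0094
finger_force: 39.1
```

Run:
```python
from cell import *
from h import *
s=sense();print(s["eef_pos"],s["force"],s["width"],s["finger_force"],s["joint_positions"].round(2))
print(go(s,(.62,.05,.30),Rt(7.2,0)))
print(go(s,(.58,-.1,.30),Rt(6.8,0)))
```

```text
[0.6027873  0.2523762  0.24484939] [ 0.06602861  0.52806647 -1.30185023] 0.009441431720901089 39.1182804107666 [ 0.26  0.17 -0.94  2.06  0.98  0.53 -1.24]
([-20.22, 2.62, -5.2], [0.699, -0.016, 0.022])
([-34.45, -2.07, -9.28], [0.699, -0.019, 0.028])
```

Call:
jog_arm(
  targets=[
    [[-1,0.3,-0.6,0.05,0,0,0],[-2.8,0.6,-1.2,0.12,0,0,0],[-5,0.9,-1.8,0.2,0,0.01,0],[-7.5,1.2,-2.4,0.28,0,0.01,0],[-10,1.5,-3,0.36,0,0.01,0],[-12.5,1.8,-3.6,0.44,-0.01,0.02,0],[-15,2.1,-4.2,0.52,-0.01,0.02,0],[-17.2,2.4,-4.8,0.6,-0.016,0.022,0],[-19.2,2.6,-5.2,0.66,-0.016,0.022,0],[-20.2,2.6,-5.2,0.7,-0.016,0.022,0]],
  ],
)

```text
t: 10.3
eef_pos: [0.6216, 0.0464, 0.2983]
tcp_rot: [[-0.12, 0.993, -0.004], [0.993, 0.12, -0.0], [0.0, -0.004, -1.0]]
force: [0.2, 0.1, -1.6]
width: 0.0094
finger_force: 39.1
```

Run:
```python
from cell import *
from h import *
s=sense();print(s["eef_pos"],s["force"],s["width"],s["joint_positions"].round(2))
print(go(s,(.4567,-.196,.25),Rt(6.8,0)))
```

```text
[0.62159242 0.04635196 0.29834975] [ 0.16467794  0.08156933 -1.59823879] 0.00942965620152988 [ 0.56  0.45 -0.99  1.49  0.38  1.41 -0.33]
([-22.08, -19.27, 4.91], [-0.004, -0.0, 0.002])
```

Call:
jog_arm(
  targets=[
    [[-1.2,-1,0,0,0,0,0],[-3.6,-3.1,0,0,0,0,0],[-6.3,-5.5,0,0,0,0,0],[-9.2,-8,0,0,0,0,0],[-12.1,-10.5,0.5,0,0,0,0],[-15,-13,1.2,0,0,0,0],[-18,-15.7,2,0,0,0,0],[-20.5,-18,3,0,0,0,0],[-21.8,-19,4,-0.004,0,0.002,0],[-22.1,-19.3,4,-0.004,0,0.002,0]],
  ],
)

```text
t: 11.13
eef_pos: [0.4519, -0.1968, 0.2559]
tcp_rot: [[-0.115, 0.993, -0.004], [0.993, 0.115, 0.001], [0.001, -0.003, -1.0]]
force: [-0.8, -0.0, -0.8]
width: 0.0095
finger_force: 39.5
```

Call:
jog_arm(
  targets=[
    [[0,0,0,0,0,0,0],[0,0,0,0,0,0,0]],
  ],
)

```text
t: 11.3
eef_pos: [0.4573, -0.1919, 0.259]
tcp_rot: [[-0.124, 0.992, 0.004], [0.992, 0.124, 0.001], [0.001, 0.004, -1.0]]
force: [-0.1, 0.1, -1.7]
width: 0.0095
finger_force: 39.6
```

Run:
```python
from cell import *
from h import *
s=sense();print(s["eef_pos"],s["force"],s["joint_positions"].round(2))
print(go(s,(.4567,-.196,.25),Rt(6.8,0)))
A=s["tcp_rot"];p=s["eef_pos"];b=np.c_[A[:,1],A[:,0],-A[:,2]];O=p-.084*b[:,2];out=[]
for n in("scene","top"):
    c=read_camera(n);cx=proj(c,O);im=c["pixels"][:,:,::-1];u,v=(cx-[48,48]).astype(int)
    k=cv2.resize(im[v:v+96,u:u+96],(400,400),interpolation=cv2.INTER_CUBIC)
    for hx in(-.005,.005):
        q=np.array([(proj(c,O+b@np.array([hx,y,z]))-(u,v)+.5)*400/96-.5 for y,z in[(-.05,0),(.05,0),(.05,.08),(-.05,.08)]])
        cv2.polylines(k,[q.round().astype(np.int32)],True,(0,0,255) if hx>0 else (0,255,255),1)
    Z=np.array([.4567,-.196,.063]);r=Rb(6.8,0)
    q=np.array([(proj(c,Z+r@np.array([x,y,0]))-(u,v)+.5)*400/96-.5 for x,y in[(-.0078,-.055),(.0078,-.055),(.0078,.055),(-.0078,.055)]])
    cv2.polylines(k,[q.round().astype(np.int32)],True,(0,255,0),1)
    out.append(k)
cv2.imwrite("pics/over.png",np.hstack(out))
```

```text
[ 0.45726868 -0.19185609  0.2590382 ] [-0.0781687   0.12474883 -1.66176971] [ 1.2   0.18 -0.99  1.84  0.16  1.2   0.29]
([-0.4, -0.11, 0.9], [0.004, -0.001, 0.006])
```

View pics/over.png

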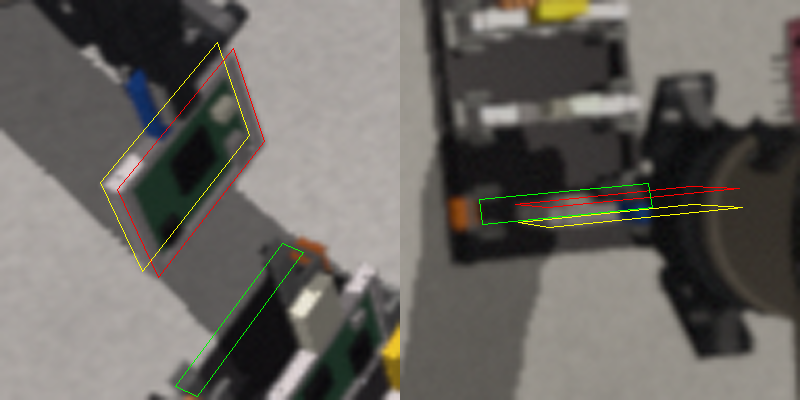

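Run:
```python
from cell import *
from h import *
s=sense();A=s["tcp_rot"];p=s["eef_pos"];b=np.c_[A[:,1],A[:,0],-A[:,2]];O=p-.084*b[:,2]
c=read_camera("scene");im=c["pixels"].astype(np.float32)
def prof(pts):
    q=np.array([proj(c,O+b@np.array(x)) for x in pts],np.float32)
    return cv2.remap(im,q[:,:1],q[:,1:],cv2.INTER_LINEAR)[:,0].astype(int)
Y=np.arange(-.062,-.036,.002);Y2=-Y
for z in(.02,.04,.06):
    print(z,"-y",list(zip((Y*1000).round().astype(int),map(tuple,prof([(.005,y,z) for y in Y])))) if z==.04 else prof([(.005,y,z) for y in Y])[:,0])
    print(z,"+y",prof([(.005,y,z) for y in Y2]).tolist() if z==.04 else prof([(.005,y,z) for y in Y2])[:,0])
Z=np.arange(-.012,.012,.002)
for y in(-.03,.0,.03):print("low",y,prof([(.005,y,z) for z in Z]).tolist() if y==0 else prof([(.005,y,z) for z in Z])[:,0])
```

```text
0.02 -y [171 169 160 134 119 109 104  95  89  84  65  41  25]
0.02 +y [166 166 168 171 167 153 120 104  96  93  88  79  76]
0.04 -y [(np.int64(-62), (np.int64(162), np.int64(157), np.int64(154))), (np.int64(-60), (np.int64(140), np.int64(137), np.int64(134))), (np.int64(-58), (np.int64(106), np.int64(102), np.int64(100))), (np.int64(-56), (np.int64(99), np.int64(95), np.int64(94))), (np.int64(-54), (np.int64(105), np.int64(100), np.int64(101))), (np.int64(-52), (np.int64(105), np.int64(101), np.int64(101))), (np.int64(-50), (np.int64(101), np.int64(96), np.int64(97))), (np.int64(-48), (np.int64(93), np.int64(88), np.int64(89))), (np.int64(-46), (np.int64(86), np.int64(83), np.int64(84))), (np.int64(-44), (np.int64(79), np.int64(77), np.int64(77))), (np.int64(-42), (np.int64(61), np.int64(66), np.int64(62))), (np.int64(-40), (np.int64(36), np.int64(52), np.int64(43))), (np.int64(-38), (np.int64(29), np.int64(48), np.int64(37)))]
0.04 +y [[166, 162, 159], [166, 162, 159], [166, 162, 158], [165, 160, 157], [159, 155, 151], [139, 135, 133], [123, 119, 118], [106, 102, 102], [95, 91, 92], [96, 91, 92], [98, 94, 94], [85, 85, 81], [71, 76, 69]]
0.06 -y [ 96  92  95 101 106 107 102  95  87  83  67  40  28]
0.06 +y [169 169 169 169 163 145 128 106  92  93  89  67  46]
low -0.03 [92 92 92 92 91 89 89 90 87 74 53 33]
low 0.0 [[94, 91, 89], [94, 91, 90], [94, 91, 90], [95, 92, 91], [98, 94, 94], [99, 95, 96], [96, 92, 93], [98, 94, 95], [101, 97, 98], [97, 95, 95], [85, 87, 85], [66, 73, 68]]
low 0.03 [173 171 167 161 142 120 104  89  82  78  78  78]
```

Call:
jog_arm(
  targets=[
    [[-0.2,-0.1,1,0.004,0,0.003,0],[-0.4,-0.1,2.5,0.004,0,0.006,0],[-0.4,-0.1,4.5,0.004,0,0.006,0],[-0.4,-0.1,6.5,0.004,0,0.006,0],[-0.4,-0.1,8.2,0.004,0,0.006,0],[-0.4,-0.1,9.4,0.004,0,0.006,0],[-0.4,-0.1,10,0.004,0,0.006,0],[-0.4,-0.1,10,0.004,0,0.006,0],[-0.4,-0.1,10,0.004,0,0.006,0]],
  ],
)

```text
t: 12.2
eef_pos: [0.4568, -0.1973, 0.1589]
tcp_rot: [[-0.117, 0.993, -0.001], [0.993, 0.117, 0.0], [0.0, -0.001, -1.0]]
force: [0.0, -0.2, -0.9]
width: 0.0094
finger_force: 39.6
```

Run:
```python
from cell import *
from h import *
s=sense();print(s["eef_pos"],s["force"])
print(go(s,(.4567,-.196,.093),Rt(6.8,0)))
A=s["tcp_rot"];p=s["eef_pos"];b=np.c_[A[:,1],A[:,0],-A[:,2]];O=p-.084*b[:,2];out=[]
for n in("scene","top"):
    c=read_camera(n);cx=proj(c,O);im=c["pixels"][:,:,::-1];u,v=(cx-[32,32]).astype(int)
    out.append(cv2.resize(im[v:v+64,u:u+64],(400,400),interpolation=cv2.INTER_CUBIC))
cv2.imwrite("pics/mouth.png",np.hstack(out))
```

```text
[ 0.45675253 -0.19734971  0.15887832] [ 0.01915997 -0.20415514 -0.85822409]
([0.13, 0.02, 6.59], [-0.001, -0.0, -0.002])
```

View pics/mouth.png

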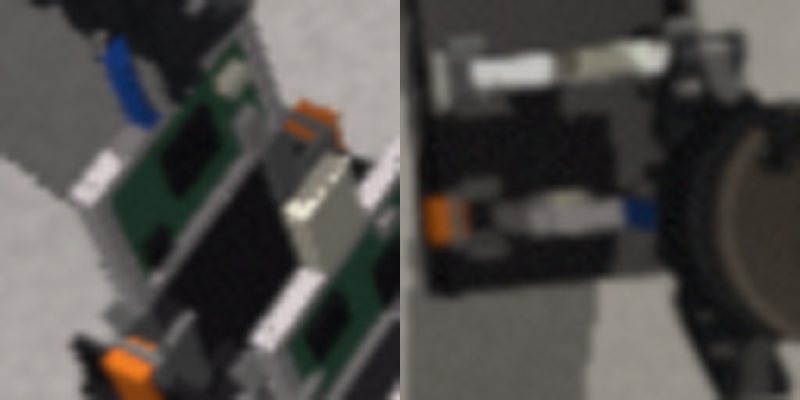

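The picture shows the board just above the slot mouth. In the right (top) half its end, at about (520,215), is centred between the left guides at (490,190) and (490,245). The orange flag is at (440,220). Lowering slowly.

Call:
jog_arm(
  targets=[
    [[0.1,0,0.5,0,0,0,0],[0.1,0,1,0,0,0,0],[0.1,0,1.5,0,0,0,0],[0.1,0,2,0,0,0,0],[0.1,0,2.5,0,0,0,0],[0.1,0,3,0,0,0,0],[0.1,0,3.4,0,0,0,0],[0.1,0,3.8,0,0,0,0],[0.1,0,4.2,0,0,0,0],[0.1,0,4.5,0,0,0,0]],
  ],
)

```text
t: 13.13
eef_pos: [0.4559, -0.1966, 0.1131]
tcp_rot: [[-0.116, 0.993, -0.002], [0.993, 0.116, 0.0], [0.0, -0.002, -1.0]]
force: [0.0, 0.5, -1.4]
width: 0.0094
finger_force: 39.7
```

Call:
jog_arm(
  targets=[
    [[0,0,0.4,0,0,0,0],[0,0,0.7,0,0,0,0],[0,0,1.0,0,0,0,0],[0,0,1.2,0,0,0,0],[0,0,1.4,0,0,0,0],[0,0,1.55,0,0,0,0],[0,0,1.7,0,0,0,0],[0,0,1.7,0,0,0,0]],
  ],
)

```text
t: 13.8
eef_pos: [0.4558, -0.1966, 0.0964]
tcp_rot: [[-0.116, 0.993, -0.002], [0.993, 0.116, 0.0], [0.0, -0.002, -1.0]]
force: [0.2, 0.6, -1.5]
width: 0.0096
finger_force: 39.7
```

Call:
jog_arm(
  targets=[
    [[0,0,0.1,0,0,0,0],[0,0,0.2,0,0,0,0],[0,0,0.3,0,0,0,0],[0,0,0.3,0,0,0,0],[0,0,0.4,0,0,0,0],[0,0,0.4,0,0,0,0]],
  ],
)

```text
t: 14.3
eef_pos: [0.4566, -0.1968, 0.0938]
tcp_rot: [[-0.116, 0.993, -0.001], [0.993, 0.116, -0.001], [-0.001, -0.001, -1.0]]
force: [-1.6, 1.0, 8.5]
width: 0.0093
finger_force: 41.4
```

Call:
jog_arm(
  targets=[
    [[0,0,-0.1,0,0,0,0],[0,0,-0.1,0,0,0,0.15],[0,0,-0.1,0,0,0,0.3],[0,0,-0.1,0,0,0,0.4],[0,0,-0.1,0,0,0,0.4],[0,0,-0.1,0,0,0,0.4],[0,0,-1,0,0,0,0.4],[0,0,-3,0,0,0,0.4],[0,0,-6,0,0,0,0.4],[0,0,-9,0,0,0,0.4]],
  ],
)

```text
t: 15.13
eef_pos: [0.4556, -0.1961, 0.1836]
tcp_rot: [[-0.117, 0.993, -0.003], [0.993, 0.117, 0.001], [0.002, -0.003, -1.0]]
force: [1.3, -1.0, 0.3]
width: 0.0343
finger_force: 0.0
```

Call:
jog_arm(
  targets=[
    [[0,0,-4,0,0,0,0.4],[0,0,-6,0,0,0,0.4]],
  ],
)

```text
t: 15.3
eef_pos: [0.4583, -0.1964, 0.2472]
tcp_rot: [[-0.117, 0.993, 0.004], [0.993, 0.117, -0.003], [-0.003, 0.003, -1.0]]
force: [1.1, -0.5, 0.6]
width: 0.0343
finger_force: 0.0
```

Run:
```python
from cell import *
from h import *
s=sense();print(s["eef_pos"],s["force"],s["width"],s["joint_positions"].round(2))
R=Rt(6.8,0)
print(go(s,(.576,-.182,.24),R))
out=[]
for n in("scene","top"):
    c=read_camera(n);cx=proj(c,(.5,-.19,.06));im=c["pixels"][:,:,::-1];u,v=(cx-[48,48]).astype(int)
    out.append(cv2.resize(im[v:v+96,u:u+96],(400,400),interpolation=cv2.INTER_CUBIC))
cv2.imwrite("pics/placed.png",np.hstack(out))
```

```text
[ 0.45827417 -0.19639697  0.24723514] [ 1.08791682 -0.45301406  0.5776683 ] 0.034270399650958044 [ 1.2   0.2  -0.99  1.85  0.18  1.18  0.27]
([0.05, 11.86, 0.76], [0.003, 0.003, -0.001])
```

View pics/placed.png

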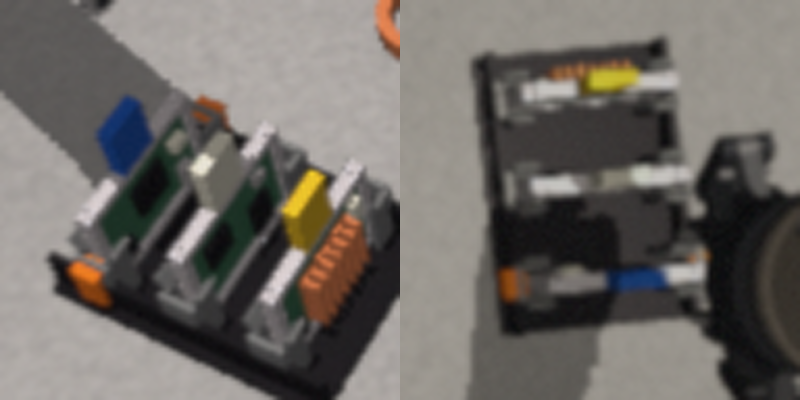

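Call:
jog_arm(
  targets=[
    [[0,2,0,0,0,0,0.4],[0,5,0,0,0,0,0.4],[0,8,0,0,0,0,0.4],[0,10.5,0,0,0,0,0.4],[0,11.8,0.5,0.003,0.003,0,0.4],[0,11.8,2,0.003,0.003,0,0.4],[0,11.8,4,0.003,0.003,0,0.4],[0,11.8,5,0.003,0.003,0,0.4],[0,11.8,5,0.003,0.003,0,0.4]],
  ],
)

```text
t: 16.15
eef_pos: [0.5709, -0.1827, 0.1891]
tcp_rot: [[-0.117, 0.993, -0.011], [0.993, 0.117, 0.004], [0.006, -0.011, -1.0]]
force: [-0.0, -0.7, 0.2]
width: 0.0341
finger_force: 0.0
```

Run:
```python
from cell import *
from h import *
s=sense();print(s["eef_pos"],s["force"],s["width"],s["joint_positions"].round(2))
print(go(s,(.5758,-.1822,.094),Rt(6.8,0)))
```

```text
[ 0.57093295 -0.1826877   0.18913461] [-0.03411154 -0.67923221  0.19273609] 0.03411944937174441 [ 0.92  0.48 -0.92  1.68  0.41  1.19  0.02]
([-0.06, 0.59, 9.51], [-0.011, -0.006, -0.002])
```

Call:
jog_arm(
  targets=[
    [[0,0,0,0,0,0,0.4],[0,0,0,0,0,0,0.4],[0,0,0,0,0,0,0.4]],
  ],
)

```text
t: 16.4
eef_pos: [0.5739, -0.183, 0.1937]
tcp_rot: [[-0.116, 0.993, -0.003], [0.993, 0.116, 0.002], [0.002, -0.003, -1.0]]
force: [0.2, 0.6, 0.7]
width: 0.0343
finger_force: 0.0
```

Run:
```python
from cell import *
from h import *
s=sense();print(s["eef_pos"])
print(go(s,(.5758,-.1822,.094),Rt(6.8,0)))
```

```text
[ 0.57393829 -0.18303373  0.19365308]
([0.04, 0.22, 9.96], [-0.003, -0.002, -0.002])
```

Call:
jog_arm(
  targets=[
    [[0,0.2,1.5,0,0,0,0.4],[0,0.2,3.5,0,0,0,0.4],[0,0.2,5.5,0,0,0,0.4],[0,0.2,7.3,0,0,0,0.4],[0,0.2,8.7,0,0,0,0.4],[0,0.2,9.6,0,0,0,0.4],[0,0.2,9.9,0,0,0,0.4],[0,0.2,9.9,0,0,0,0.4],[0,0.2,9.9,0,0,0,0.4]],
  ],
)

```text
t: 17.15
eef_pos: [0.5755, -0.1824, 0.0941]
tcp_rot: [[-0.116, 0.993, -0.004], [0.993, 0.116, 0.002], [0.003, -0.003, -1.0]]
force: [0.6, 0.5, 0.2]
width: 0.034
finger_force: 0.0
```

Call:
jog_arm(
  targets=[
    [[0,0,0,0,0,0,0.25],[0,0,0,0,0,0,0.15],[0,0,0,0,0,0,0.08],[0,0,0,0,0,0,0],[0,0,0,0,0,0,0],[0,0,0,0,0,0,0],[0,0,0,0,0,0,0]],
  ],
  grip_force=45,
)

```text
t: 17.73
eef_pos: [0.5759, -0.1825, 0.0944]
tcp_rot: [[-0.116, 0.993, -0.003], [0.993, 0.116, 0.002], [0.002, -0.003, -1.0]]
force: [0.2, -0.6, 6.1]
width: 0.0098
finger_force: 45.2
```

Call:
jog_arm(
  targets=[
    [[0,0,-0.4,0,0,0,0],[0,0,-1,0,0,0,0],[0,0,-2,0,0,0,0],[0,0,-3,0,0,0,0],[0,0,-4.2,0,0,0,0],[0,0,-5.5,0,0,0,0],[0,0,-7.5,0,0,0,0],[0,0,-10,0,0,0,0],[0,0,-12.5,0,0,0,0],[0,0,-15,0,0,0,0]],
  ],
)

```text
t: 18.57
eef_pos: [0.5753, -0.1826, 0.2457]
tcp_rot: [[-0.117, 0.993, -0.005], [0.993, 0.117, 0.002], [0.003, -0.004, -1.0]]
force: [0.7, -0.3, -1.7]
width: 0.0091
finger_force: 44.3
```

Run:
```python
from cell import *
from h import *
s=sense();print(s["eef_pos"],s["force"],s["width"],s["joint_positions"].round(2))
# rest mid: frame middle of board_done as it lay: gripped TCP (.6082,.2539,.0874), lean 40
R=Rt(8.6,40);b=Rb(8.6,40);M=np.array([.6082,.2539,.0874])+R[:,2]*.044;print("rest_mid",M)
b2=Rb(8.6,45);R2=Rt(8.6,45);mid=np.array([M[0],M[1],.2+.04*np.cos(np.pi/4)]);T=mid+b2[:,2]*.044;print("final tcp",T)
print(go(s,(.72,-.05,.36),Rt(8.6,0)))
print(go(s,T,R2))
```

```text
[ 0.57532536 -0.18255638  0.24569151] [ 0.73938758 -0.26468417 -1.73124983] 0.009105995731732352 [ 0.94  0.44 -0.94  1.61  0.36  1.29  0.05]
rest_mid [0.63616466 0.25812926 0.05369404]
final tcp [0.60540178 0.25347681 0.25939697]
([11.51, 15.86, -11.47], [-0.004, -0.003, -0.033])
([42.96, 8.06, -1.28], [-0.79, 0.01, -0.033])
```

Call:
jog_arm(
  targets=[
    [[0.5,0.5,-1.5,0,0,0,0],[1.5,1.5,-3.5,0,0,0,0],[3,3,-5.5,0,0,-0.01,0],[5,5,-7.5,0,0,-0.01,0],[7.5,7,-9.5,0,0,-0.02,0],[10,9,-11,0,0,-0.02,0],[13,10.8,-11.5,0,0,-0.03,0],[16,12,-11.5,0,0,-0.033,0],[19.2,13,-11.5,0,0,-0.033,0],[22.5,14,-11.5,0,0,-0.033,0]],
  ],
)

```text
t: 19.4
eef_pos: [0.6891, 0.0578, 0.3597]
tcp_rot: [[-0.148, 0.989, -0.005], [0.989, 0.148, 0.003], [0.003, -0.004, -1.0]]
force: [1.3, 0.4, -1.0]
width: 0.0092
finger_force: 44.2
```

Run:
```python
from cell import *
from h import *
s=sense();print(s["eef_pos"],s["force"],s["width"],s["joint_positions"].round(2))
print(go(s,(.68,.262,.32),Rt(8.6,45)))
```

```text
[0.68910937 0.0577855  0.3596634 ] [ 1.34133497  0.35654849 -0.95058623] 0.009201501274833771 [ 0.42  0.56 -0.95  1.2   0.44  1.59 -0.29]
([20.32, 2.14, 4.02], [-0.789, -0.003, -0.003])
```

Call:
jog_arm(
  targets=[
    [[2.5,0.3,0,-0.05,0,0,0],[5,0.5,0,-0.12,0,0,0],[7.5,0.8,0.3,-0.2,0,0,0],[10,1.1,0.8,-0.28,0,0,0],[12.5,1.4,1.3,-0.37,0,0,0],[15,1.7,2,-0.46,0,0,0],[17,1.9,2.7,-0.55,0,0,0],[18.7,2.1,3.4,-0.64,0,0,0],[19.8,2.1,3.8,-0.72,0,0,0],[20.3,2.1,4,-0.789,0,0,0]],
  ],
)

```text
t: 20.23
eef_pos: [0.6768, 0.2633, 0.3192]
tcp_rot: [[-0.153, 0.698, 0.7], [0.988, 0.105, 0.11], [0.003, 0.708, -0.706]]
force: [0.1, -0.3, -2.0]
width: 0.0092
finger_force: 45.2
```

Call:
jog_arm(
  targets=[
    [[0,0,0,0,0,0,0],[0,0,0,0,0,0,0]],
  ],
)

```text
t: 20.4
eef_pos: [0.6782, 0.2606, 0.319]
tcp_rot: [[-0.15, 0.701, 0.697], [0.989, 0.106, 0.106], [0.001, 0.705, -0.709]]
force: [0.6, -0.1, -1.1]
width: 0.0092
finger_force: 45.3
```

Run:
```python
from cell import *
from h import *
s=sense();print(s["eef_pos"],s["tcp_rot"].round(3).tolist(),s["width"],s["joint_positions"].round(2))
print(go(s,(.6054,.2535,.2594),Rt(8.6,45)))
```

```text
[0.67820416 0.26062644 0.31904539] [[-0.15, 0.701, 0.697], [0.989, 0.106, 0.106], [0.001, 0.705, -0.709]] 0.00923443175675456 [ 0.21  0.2  -0.87  1.89  0.95  0.57 -1.12]
([0.38, -9.39, -0.92], [-0.003, -0.0, -0.0])
```

Call:
jog_arm(
  targets=[
    [[0.1,-1,-0.1,0,0,0,0],[0.2,-2.2,-0.2,0,0,0,0],[0.3,-3.6,-0.4,0,0,0,0],[0.4,-5,-0.5,0,0,0,0],[0.4,-6.4,-0.7,0,0,0,0],[0.4,-7.7,-0.8,0,0,0,0],[0.4,-8.7,-0.9,0,0,0,0],[0.4,-9.3,-0.9,0,0,0,0],[0.4,-9.4,-0.9,0,0,0,0],[0.4,-9.4,-0.9,0,0,0,0]],
  ],
)

```text
t: 21.23
eef_pos: [0.6079, 0.2537, 0.2601]
tcp_rot: [[-0.147, 0.7, 0.699], [0.989, 0.102, 0.107], [0.004, 0.707, -0.707]]
force: [0.6, 0.5, -2.1]
width: 0.0093
finger_force: 45.3
```

Call:
jog_arm(
  targets=[
    [[0,0,0,0,0,0,0],[0,0,0,0,0,0,0],[0,0,0,0,0,0,0]],
  ],
)

```text
t: 21.48
eef_pos: [0.6074, 0.254, 0.2596]
tcp_rot: [[-0.148, 0.7, 0.699], [0.989, 0.102, 0.108], [0.004, 0.707, -0.707]]
force: [-0.1, -0.4, -2.0]
width: 0.0088
finger_force: 45.3
```

Run:
```python
from cell import *
from h import *
s=sense();print(s["eef_pos"],s["tcp_rot"].round(3).tolist(),s["width"],s["finger_force"],s["joint_positions"].round(2),abs(s["joint_vel"]).max())
print(go(s,(.6054,.2535,.2594),Rt(8.6,45)))
A=s["tcp_rot"];p=s["eef_pos"];b=np.c_[A[:,1],A[:,0],-A[:,2]];O=p-.084*b[:,2];print("low edge",O,"mid",O+.04*b[:,2]);out=[]
for n in("scene","top"):
    c=read_camera(n);cx=proj(c,O);im=c["pixels"][:,:,::-1];u,v=(cx-[48,48]).astype(int)
    k=cv2.resize(im[v:v+96,u:u+96],(400,400),interpolation=cv2.INTER_CUBIC)
    q=np.array([(proj(c,O+b@np.array([.005,y,z]))-(u,v)+.5)*400/96-.5 for y,z in[(-.05,0),(.05,0),(.05,.08),(-.05,.08)]])
    cv2.polylines(k,[q.round().astype(np.int32)],True,(0,0,255),1)
    out.append(k)
cv2.imwrite("pics/final.png",np.hstack(out))
```

```text
[0.60739974 0.25396935 0.25963781] [[-0.148, 0.7, 0.699], [0.989, 0.102, 0.108], [0.004, 0.707, -0.707]] 0.008777145025322891 45.28120994567871 [ 0.16  0.13 -0.84  2.1   1.14  0.48 -1.41] 0.009715251645479636
([-0.02, -0.16, -0.13], [-0.0, -0.002, -0.004])
low edge [0.66609346 0.26300316 0.20022873] mid [0.63814407 0.25870135 0.22851877]
```

View pics/final.png

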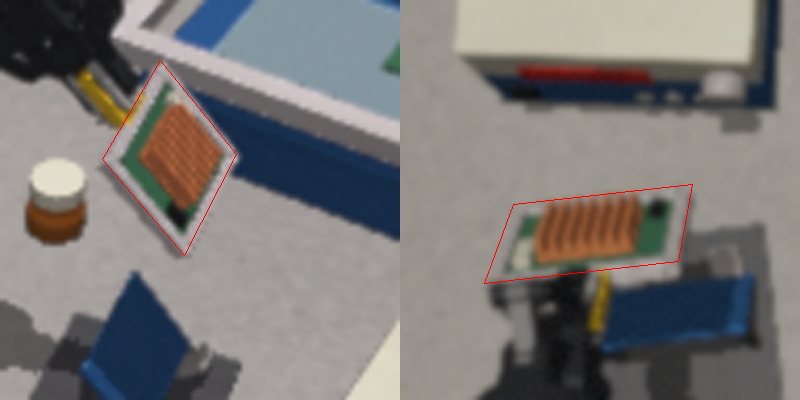

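The board's outline matches the prediction in both views, at (170,158) and (590,235). It is leaned 45° above the rest with its lower edge at 0.200 m, and it is still.

Call:
jog_arm(
  targets=[
    [[0,0,0,0,0,0,0],[0,0,0,0,0,0,0],[0,0,0,0,0,0,0],[0,0,0,0,0,0,0],[0,0,0,0,0,0,0],[0,0,0,0,0,0,0]],
  ],
)

```text
t: 22.08
eef_pos: [0.6067, 0.2539, 0.259]
tcp_rot: [[-0.149, 0.7, 0.698], [0.989, 0.103, 0.107], [0.003, 0.706, -0.708]]
force: [0.7, -0.6, -2.1]
width: 0.0093
finger_force: 45.3
```

```bash
python3 -c "
from cell import *
print(job_done())"
```

```text
the job is handed in; nothing more can be done
None
```

The blue-tab board is seated in the flagged slot and released, the yellow-tab board is held still above the middle of the rest at 45° with its lower edge about 20 cm up, and the job was handed in at about 22 s (no verdict was returned).

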